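# Make up two bookbinding kits and close the travelling box

### The arm

A 7-joint arm with a two-finger parallel gripper is mounted at the origin on a cart in front of the work surface, level with it; the furniture and walls round the work are solid. World frame = base frame: x ahead of the robot, y to its left, z up, the work surface at z = 0. Lengths are in m, angles in rad, forces in N, time in s.
With the tool pointing down it reaches from about 0.425 to 0.875 m from the base axis. Payload 9.9 kg.
Tool frame: the origin (TCP) lies midway between the tips of the shut fingers; the grasp point (between the pads) lies r.pinch_z behind it (r.pinch_z is the distance from the TCP to the grasp point, in m); z points along the fingers, y is the line along which they close (so a half turn about z gives the same grasp; the last joint's range is limited). The gripper opens to 85 mm and grips with 20 to 120 N. Pads are 22 mm wide; open, the fingers measure 114 mm over their backs; the gripper's body (76 mm by 85 mm) begins 54 mm behind the grasp point. The pads swing forward as they close: fully open they stand 13 mm farther back than shut.
Start: joints at [-1.257, 0.576, 0.025, 1.437, -0.015, 1.129, -0.057], TCP at [0.261, 0.622, 0.231] pointing down, gripper open.
Joint ranges: [-2.76, 2.76], [-0.34, 2.15], [-1.52, 1.57], [0.19, 2.46], [-1.09, 4.23], [0.17, 1.99], [-2.82, 2.82]. Speed limits (rad/s): [2.22, 2.22, 3.01, 3.01, 3.14, 3.14, 3.14].

### API

Orientations are given as a 3x3 rotation matrix whose columns are the frame's x, y, z axes.
In Python, from bench import r, eyes, order, telemetry gives the robot as it stands. Calls block until the motion is done:
- r.reach(position, orientation): joint-space move of the TCP to a pose.
- r.servo_line(position, rot=None, speed=0.15, stop_force=None): straight line of the TCP; rot=None keeps the orientation; speed is the mean speed in m/s. With stop_force (N) it stops when the force on the tool has changed by that much, and returns True; else False.
- r.move_joints(angles): joint-space move.
- r.command_gripper(opening, strength=None): finger opening in m; strength is the grip in N (None keeps the last); returns when the fingers have stopped.
- r.pause(seconds).
- r.inverse_kinematics(position, orientation): joint angles nearest the present ones, or None.
- eyes.camera(name): name is "scene" or "top" or "wrist"; returns a dict with "image" (480x640x3 uint8, blue, green, red), "depth" (480x640 float32, m along the optical axis (not along the pixel's ray), 0 where there is no reading), "camera_matrix" (3x3 intrinsics, pixels), "xyz" and "rotation" of the camera in the world. Camera axes: x right, y down, z forward; pixel columns grow to the right and rows downward; lengths in m; the calibration is good to about 2 mm. A picture is of the moment at which its call begins.
A pose or a line that the arm cannot do raises r.IKError and nothing moves.
- order.finish_job(): hands the job in; it is judged then, once.
Readings, each from a call of its own:
- telemetry.read_time(): time.
- telemetry.read_qpos(): joint angles.
- telemetry.read_qd(): joint speeds.
- telemetry.read_joint_efforts(): joint torques, N m.
- telemetry.read_position(): TCP position.
- telemetry.read_orientation(): TCP orientation.
- telemetry.read_contact_force(): force on the tool from outside, world axes, zero at the start.
- telemetry.read_torque(): the same for the moment, N m.
- telemetry.read_opening(): finger opening in m.
- telemetry.read_finger_force(): force on a finger pad.
Only numpy, scipy, OpenCV 4.12 (cv2) and the standard library are available. Lean on these libraries where they do the work, as an engineer would, in place of code of your own. Each camera call takes 0.05 s, during which the arm holds its last target. There are 200 camera calls.

### The job

Make up the two binding kits: the blue thread and the short bone folder go in the pale travelling box, the spool standing in the deep well and the folder lying flat on the raised shelf; the red thread and the long bone folder go in the dark bench tray, the spool standing in the middle bay and the folder lying flat in the long compartment. Then close the filled box with its lid: hold the lid slanting, tuck one end under the fixed lip, and swing it down until it lies flat on its ledge inside the rim. Leave the white thread and the glue pot where they are.

Things in the scene. Friction and masses are not known exactly. Their poses are not given: they have to be found in the camera images.
- kit_box: Travelling box, pale wood, fixed, open on top: 178 (x) by 159 mm (y). Origin: centre of underside, z up. A dark lip bridges its -x end over x -89 to -69, underside 74, top 79 mm above the bench. Walls 6 mm thick, 70 high; inside them an 11 mm lining, top at 62 mm, is the ledge for the lid. Lid pocket between the walls: x -83 to 83, y -73.5 to 73.5. Compartments: see box_shelf.
- box_shelf (a point): Middle of the surface of the raised folder shelf in the travelling box, at x 34, y 0, z 44 mm in the box; axes as the box. Shelf 75 (x) by 125 mm (y); the folder lies along y. On its -x side a fence 5 mm thick, 7 mm high, cut away over the middle 50 mm for fingers; beyond it the deep spool well, 64 (x) by 125 mm (y), its middle 74 mm from here towards -x, floor 6 mm above the bench.
- kit_tray: Bench tray, dark wood, fixed: 172 (x) by 182 mm (y), rim 26 mm high. Origin: centre of underside, z up. Walls 6, floor 5 mm thick. Long folder compartment x -9 to 80, y -85 to 85; the folder lies along y. Divider x -14 to -9, 16 mm high. On its other side, x -80 to -14, the middle bay for the spool, y -50 to 50, and a narrow bay at each end that stays empty (dividers 16 mm high).
- lid_grip (a point): Lid of the travelling box, loose on the bench: pale plate 158 (x) by 139 (y) by 6 mm, 140 g; dark grip batten on top in the middle, 64 long (x), 14 wide (y), 28 mm high. This point is inside the batten, 20 mm above the plate's underside, z up. Either 139 mm edge may go under the lip. Closed, its x lies along the box's x and this point is 82 mm above the bench. 8 mm shorter and narrower than its pocket.
- spool_blue_mid (a point): Wooden spool of blue thread standing upright on the bench, 42 mm diameter, 52 mm high, 60 g. This point is its centre, 26 mm above its underside; z is the spool's axis (up).
- spool_red_mid (a point): Wooden spool of red thread standing upright on the bench, 42 mm diameter, 52 mm high, 60 g. This point is its centre, 26 mm above its underside; z is the spool's axis (up).
- spool_white_mid (a point): Wooden spool of off-white thread standing upright on the bench, 42 mm diameter, 52 mm high, 60 g. This point is its centre, 26 mm above its underside; z is the spool's axis (up). It is not needed.
- folder_short_mid (a point): The short bone folder: ivory-coloured flat stick with rounded ends, 108 mm long (along its y), 22 mm wide (along its x), 8 mm thick, lying flat on the bench. This point is its centre, 4 mm above its underside. Its ends may point either way.
- folder_long_mid (a point): The long bone folder: ivory-coloured flat stick with rounded ends, 147 mm long (along its y), 24 mm wide (along its x), 8 mm thick, lying flat on the bench. This point is its centre, 4 mm above its underside. Its ends may point either way.
- pot_mid (a point): Stoneware glue pot, 72 mm diameter, 65 mm high, at the right end of the bench; this point is at its centre. Not to be moved.
There are look-alikes about, which are no part of the job. Leave any green look-alike of the part that bears folder_long_mid alone.

How it is judged:
At the end, for the whole second after the job is handed in: Blue spool upright in the box's well, short folder flat on its shelf; red spool upright in the tray's middle bay, long folder flat in its long compartment (tilts under 6 deg); lid flat within 2.3 deg on the ledge inside the rim, one end under the lip; all released and at rest (x of spool_blue_mid in the frame of kit_box between -0.056 and -0.024 m and y of spool_blue_mid in the frame of kit_box between -0.045 and 0.045 m and z of spool_blue_mid in the frame of kit_box between 0.026 and 0.038 m and angle between each of spool_blue_mid, spool_red_mid, folder_short_mid, folder_long_mid's own z axis and vertical below 0.1 rad and x of spool_red_mid in the frame of kit_tray between -0.063 and -0.031 m and y of spool_red_mid in the frame of kit_tray between -0.033 and 0.033 m and z of spool_red_mid in the frame of kit_tray between 0.025 and 0.037 m and x of folder_short_mid in the frame of kit_box between 0.006 and 0.064 m and y of folder_short_mid in the frame of kit_box between -0.015 and 0.015 m and z of folder_short_mid in the frame of kit_box between 0.043 and 0.053 m and x of folder_long_mid in the frame of kit_tray between 0.001 and 0.071 m and y of folder_long_mid in the frame of kit_tray between -0.018 and 0.018 m and z of folder_long_mid in the frame of kit_tray between 0.004 and 0.014 m and x of lid_grip in the frame of kit_box between -0.0065 and 0.0065 m and y of lid_grip in the frame of kit_box between -0.0065 and 0.0065 m and z of lid_grip in the frame of kit_box between 0.079 and 0.0845 m and angle between lid_grip's own z axis and vertical below 0.04 rad and angle between the x axis of lid_grip and the x axis of kit_box, either way round below 0.08 rad and linear speed of each of spool_blue, spool_red, folder_short, folder_long, box_lid below 0.01 m/s); the robot touches nothing.
It fails at once if the white thread spool is moved or knocked over (distance of spool_white_mid from where it was at the start of the episode above 0.025 m).
It fails at once if the glue pot is moved or knocked over (distance of pot_mid from where it was at the start of the episode above 0.025 m).
It also fails if it takes over 144 s, if anything falls off the work surface, if the arm or the gripper's body presses on something with over 40 N, if the wrist force passes 120 N, or if a joint passes its speed limit or range.

## Working session

There is one attempt and no reset: what is moved stays moved. The work goes in short steps, each a Python script; the robot and the scene stay as the last script left them, time stands still between calls to the robot, and variables do not carry over. Pictures are saved under pics/ and viewed, at most 14 in all, crops included, and the job is handed in when it is done.

```bash
ls; mkdir -p pics
python3 - <<'E'
from bench import r, eyes, order, telemetry
import cv2, numpy as np
for n in ("top","scene"):
    c=eyes.camera(n); cv2.imwrite(f"pics/{n}0.png",c["image"]); np.savez(f"{n}0.npz",**c)
    print(n,c["xyz"],c["rotation"].round(3).tolist(),c["camera_matrix"].tolist())
print(r.pinch_z,telemetry.read_time())
E
```

```text
pics
top [0.00849548 0.04136856 1.30666139] [[-0.234, -0.888, 0.396], [-0.972, 0.216, -0.091], [-0.005, -0.406, -0.914]] [[581.7441980428313, 0.0, 308.2823268961309], [0.0, 581.7441980428313, 235.78953431413402], [0.0, 0.0, 1.0]]
scene [-0.03974423 -0.59774172  1.04331728] [[0.647, -0.592, 0.48], [-0.762, -0.509, 0.4], [0.008, -0.625, -0.781]] [[443.8657144355505, 0.0, 320.3483066988785], [0.0, 443.8657144355505, 238.74305255851243], [0.0, 0.0, 1.0]]
0.0187 0.1
```

View pics/top0.png

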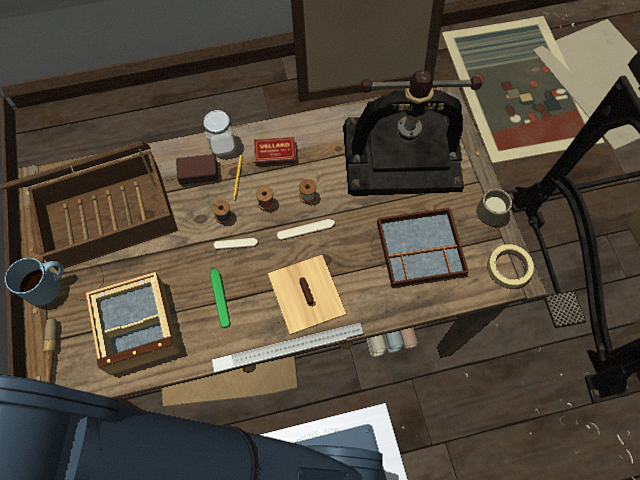

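View pics/scene0.png

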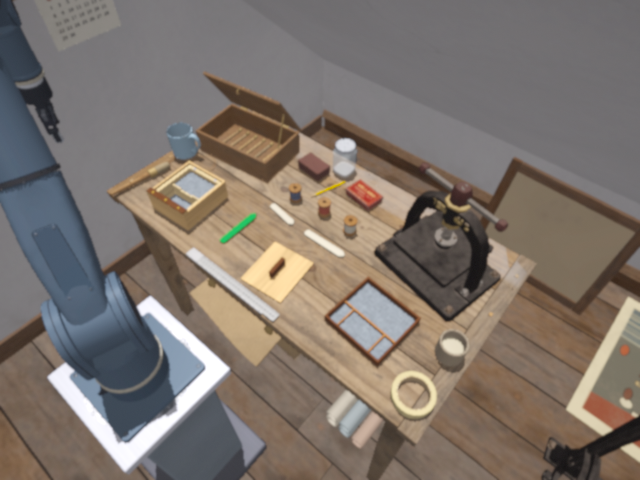

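Top view: box (133,320) with its lip on the near side (133,355), tray (421,247), lid (307,292), three spools (221,210), (265,197), (308,188). Candidates for the folders: short ivory (235,243), long ivory (306,230), a green look-alike (220,297), the ruler (290,348) and the pencil (238,178). I choose the two ivory sticks. Next I check spool colours and folders in a close crop and measure everything.

```bash
cat > h.py <<'E'
import numpy as np, cv2
def ray(c,uv,z):
    """pixels -> world points on the plane z"""
    uv=np.atleast_2d(uv).astype(float)
    d=np.c_[uv,np.ones(len(uv))]@np.linalg.inv(c["camera_matrix"]).T@c["rotation"].T
    return c["xyz"]+d*((z-c["xyz"][2])/d[:,2])[:,None]
def cloud(c):
    v,u=np.mgrid[:480,:640]; K=c["camera_matrix"]; d=c["depth"]
    p=np.stack([(u-K[0,2])*d/K[0,0],(v-K[1,2])*d/K[1,1],d],-1)@c["rotation"].T+c["xyz"]
    p[d==0]=np.nan
    return p
def rect(p):
    """min-area rectangle of xy points: centre, (long,short), angle of long side"""
    (x,y),(w,h),a=cv2.minAreaRect((p[:,:2]*1000).astype(np.float32)); a=np.deg2rad(a)
    if w<h: w,h,a=h,w,a+np.pi/2
    return np.array([x,y])/1000,(round(w,1),round(h,1)),(a+np.pi/2)%np.pi-np.pi/2
E
python3 - <<'E'
from h import *
c=dict(np.load("top0.npz")); im=c["image"]; P=cloud(c); Z=P[...,2]
cv2.imwrite("pics/crop.png",cv2.resize(im[150:340,185:345],None,fx=3.1,fy=3.1,interpolation=cv2.INTER_CUBIC))
hsv=cv2.cvtColor(im,cv2.COLOR_BGR2HSV)
def blob(m,uv,name,z):
    n,l,s,_=cv2.connectedComponentsWithStats(m.astype(np.uint8))
    u,v=uv; w=l[v-6:v+7,u-6:u+7]; k=np.bincount(w[w>0]).argmax()
    cnt=max(cv2.findContours((l==k).astype(np.uint8),cv2.RETR_EXTERNAL,cv2.CHAIN_APPROX_NONE)[0],key=len)[:,0]
    print(name,s[k].tolist(),rect(ray(c,cnt,z)), "z",np.nanmedian(Z[l==k]).round(4))
print("bench z",np.nanmedian(Z[260:280,350:370]))
ivory=(im.min(-1)>150)&(hsv[...,1]<70)
blob(ivory,(235,243),"short",.008); blob(ivory,(306,230),"long",.008)
for n,uv in (("s1",(221,210)),("s2",(265,197)),("s3",(308,188))):
    m=(Z>.04); blob(m,uv,n,.052)
blob((Z>.0035)&(np.abs(P[...,0]-.4)<.35),(290,275),"lid",.006)
blob((Z>.018),(307,290),"batten",.028+.006)
blob((Z>.015),(421,280),"tray",.026)
blob((Z>.055),(133,355),"box",.07)
blob((Z>.015),(497,207),"pot",.065)
E
```

```text
bench z -1.1460012644404216e-05
short [214, 238, 43, 10, 302] (array([0.59495056, 0.08984422]), (102.4, 19.7), np.float64(1.412791378794659)) z 0.0088
long [277, 219, 58, 20, 445] (array([ 0.5911358 , -0.08607757]), (144.9, 21.6), np.float64(-1.540019224777125)) z 0.0091
s1 [213, 200, 17, 17, 221] (array([0.67287152, 0.10439131]), (43.7, 38.7), np.float64(-0.18115021471800752)) z 0.0525
s2 [256, 186, 17, 17, 217] (array([ 0.68548151, -0.00423161]), (44.4, 39.1), np.float64(-0.21111703540996096)) z 0.0523
s3 [299, 179, 17, 17, 210] (array([ 0.67950342, -0.11065046]), (44.6, 39.3), np.float64(-0.23923189387987254)) z 0.0518
lid [268, 252, 78, 82, 3409] (array([ 0.43253204, -0.05209844]), (166.6, 155.9), np.float64(0.07425566399554007)) z 0.0072
batten [300, 277, 14, 27, 180] (array([ 0.42825949, -0.04797528]), (66.9, 15.4), np.float64(0.11703381252602263)) z 0.0337
tray [378, 207, 91, 79, 1047] (array([ 0.47531601, -0.3436951 ]), (183.9, 176.8), np.float64(1.4908180039923455)) z 0.0249
box [86, 272, 89, 98, 2679] (array([0.44232855, 0.34774115]), (183.6, 163.7), np.float64(0.07718852008026023)) z 0.0681
pot [477, 188, 36, 36, 914] (array([ 0.51936694, -0.53203534]), (98.8, 69.9), np.float64(-0.8717263277661025)) z 0.0413
```

View pics/crop.png

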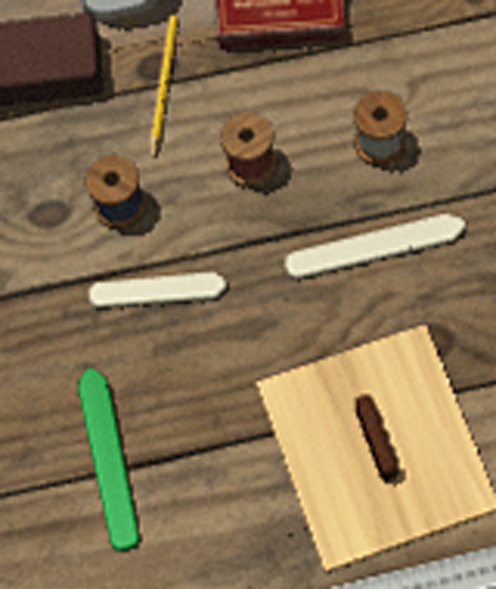

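The crop shows the left spool is blue (112,195), the middle one red (248,150), the right one white (380,130). Both sticks, short (158,290) and long (375,245), are ivory, and the green one (110,460) is left alone. Next: closer wrist views of the box and lid, which need the best accuracy.

```bash
cat >> h.py <<'E'
def down(yaw):
    """tool pointing down, tool x along world yaw"""
    c,s=np.cos(yaw),np.sin(yaw)
    return np.array([[c,s,0],[s,-c,0],[0,0,-1.]])
E
python3 - <<'E'
from h import *
from bench import r, eyes, order, telemetry
print(telemetry.read_orientation().round(2).tolist())
for y in (.08,.08+np.pi,.08-np.pi/2,.08+np.pi/2): print(y,r.inverse_kinematics(np.array([.442,.348,.3]),down(y)))
yaw=.08
for n,p in (("box",[.442,.348,.32]),("lid",[.43,-.05,.30])):
    r.reach(np.array(p),down(yaw)); r.pause(.2)
    c=eyes.camera("wrist"); np.savez(f"w{n}.npz",**c); cv2.imwrite(f"pics/w{n}.png",c["image"])
    print(n,c["xyz"],c["rotation"].round(2).tolist(),telemetry.read_time(),telemetry.read_qpos())
a,b=[cv2.imread(f"pics/w{n}.png") for n in("box","lid")]
cv2.imwrite("pics/w2.png",cv2.resize(np.hstack([a,b]),(800,300),interpolation=cv2.INTER_AREA))
E
```

```text
[[-0.92, 0.39, -0.0], [0.39, 0.92, -0.0], [-0.0, -0.0, -1.0]]
0.08 [-1.25021845  0.43897148  0.77168893  1.64897147 -0.32533132  1.1870693
 -1.89334367]
3.221592653589793 [-0.71137943  0.35164125 -0.05590843  1.63064061  0.02099611  1.15989685
  0.8785355 ]
-1.4907963267948965 [-0.43980465  0.37491404 -0.45108285  1.62085992  0.1731223   1.1856248
  2.29270608]
1.6507963267948966 [-0.98821234  0.36778252  0.34683361  1.64048719 -0.13389671  1.15677467
 -0.52878272]
box [0.5203717  0.35465522 0.46177241] [[0.08, -0.95, -0.31], [-1.0, -0.08, -0.03], [0.0, 0.31, -0.95]] 1.975 [-1.25328813  0.42354159  0.7740867   1.61368422 -0.30944115  1.2318857
 -1.90909349]
lid [ 0.50894551 -0.04305843  0.44198296] [[0.08, -0.95, -0.31], [-1.0, -0.08, -0.03], [0.0, 0.31, -0.95]] 3.7 [-0.83053047  0.25594334  1.07450689  1.94051787 -0.25333049  1.09055531
 -1.14056017]
```

View pics/w2.png

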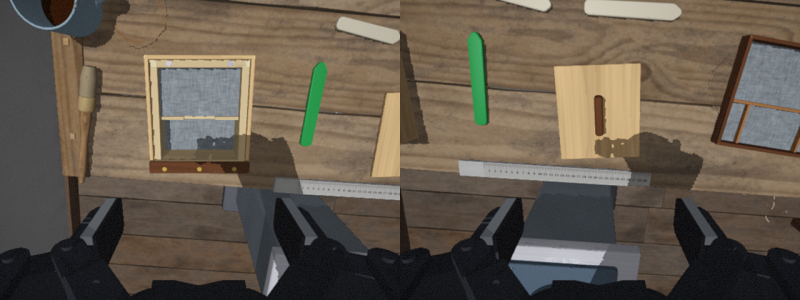

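Box view (left): box corners about (145,56)–(255,172) with the lip at the bottom (200,167). Lid view (right): plate (555,66)–(640,158), batten (600,115).

Run:
```python
from h import *
def comp(m,u,v):
    n,l=cv2.connectedComponents(m.astype(np.uint8)); w=l[v-8:v+9,u-8:u+9]; k=np.bincount(w[w>0]).argmax()
    return l==k
def contour(m): return max(cv2.findContours(m.astype(np.uint8),cv2.RETR_EXTERNAL,cv2.CHAIN_APPROX_NONE)[0],key=len)[:,0]
c=dict(np.load("wbox.npz")); P=cloud(c); Z=P[...,2]
m=comp((Z>.06),320,267); q=contour(m); lip=comp(Z>.0745,320,267)
cl=contour(lip); print("lip",rect(ray(c,cl,.079)), np.nanmedian(Z[lip]))
zz=Z[q[:,1],q[:,0]]
w=np.vstack([ray(c,q[i],.079 if lip[q[i,1],q[i,0]] else .07) for i in range(len(q))])
print("box",rect(w)); 
w2=w[~lip[q[:,1],q[:,0]]]; print("box no lip",rect(w2))
led=comp((Z>.052)&(Z<.066),292,140); print("ledge px",led.sum(),rect(P[led][:, :]))
# pocket opening: everything below rim level inside
c=dict(np.load("wlid.npz")); P=cloud(c); Z=P[...,2]; hsv=cv2.cvtColor(c["image"],cv2.COLOR_BGR2HSV)
for t in (.003,.004): 
    m=comp((Z>t)&(P[...,0]>.33),290*1+330-330+0 if 0 else 318,130); print("lid",rect(ray(c,contour(m),.006)),m.sum())
m=comp(Z>.02,319,184); print("batten",rect(ray(c,contour(m),.034)),m.sum(), np.nanmedian(Z[m]))
i=c["image"]; print("pix",hsv[130,270],hsv[130,200],hsv[230,290])
m=cv2.morphologyEx(((hsv[...,0]>12)&(hsv[...,0]<24)&(hsv[...,2]>170)&(hsv[...,1]>50)).astype(np.uint8),cv2.MORPH_CLOSE,np.ones((5,5)))
m=comp(m,270,130); print("lid col",rect(ray(c,contour(m),.006)),m.sum())
```

```text
lip (array([0.36909482, 0.34104575]), (157.9, 19.0), np.float64(-1.489821623882384)) 0.0783939384123204
box (array([0.44714987, 0.34744275]), (175.7, 159.0), np.float64(0.08131937421421731))
box no lip (array([0.45552191, 0.34809967]), (159.0, 159.0), np.float64(-1.4897954999365663))Traceback (most recent call last):
  File "<stdin>", line 13, in <module>
  File "<stdin>", line 3, in comp
ValueError: attempt to get argmax of an empty sequence
```

Run:
```python
from h import *
def comp(m,u,v):
    n,l=cv2.connectedComponents(m.astype(np.uint8)); w=l[v-8:v+9,u-8:u+9]; k=np.bincount(w[w>0]).argmax()
    return l==k
def contour(m): return max(cv2.findContours(m.astype(np.uint8),cv2.RETR_EXTERNAL,cv2.CHAIN_APPROX_NONE)[0],key=len)[:,0]
c=dict(np.load("wlid.npz")); P=cloud(c); Z=P[...,2]
m=comp((Z>.003)&(P[...,0]>.345)&(P[...,0]<.55),280,140); print("lid",rect(ray(c,contour(m),.006)),m.sum())
m=comp(Z>.02,319,184); print("batten",rect(ray(c,contour(m),.034)),m.sum(), np.nanmedian(Z[m]))
hsv=cv2.cvtColor(c["image"],cv2.COLOR_BGR2HSV)
m=(hsv[...,0]>12)&(hsv[...,0]<24)&(hsv[...,1]>60)&(((hsv[...,2]>190)))
m=cv2.morphologyEx(m.astype(np.uint8),cv2.MORPH_CLOSE,np.ones((5,5)))
m=comp(m,280,140); print("lid col",rect(ray(c,contour(m),.006)),m.sum())
```

```text
lid (array([ 0.4323732 , -0.04979644]), (157.3, 138.3), np.float64(0.11595416702010453)) 19596
batten (array([ 0.43347809, -0.04966555]), (63.9, 13.8), np.float64(0.11664350962351477)) 890 0.03290461395782901
lid col (array([ 0.43239819, -0.04973003]), (156.4, 137.5), np.float64(0.11534756550281178)) 16052
```

```bash
cat >> h.py <<'E'
from bench import r, eyes, order, telemetry
BOX=(np.array([.4475,.3474]),.081); TRAY=(np.array([.4753,-.3437]),-.080)
def local(f,x,y):
    (o,a)=f; return o+np.array([np.cos(a)*x-np.sin(a)*y,np.sin(a)*x+np.cos(a)*y])
def at(xy,z): return np.array([xy[0],xy[1],z])
def pick(xy,z,yaw,open_,hi,strength=40,stop=None):
    r.command_gripper(open_,strength)
    r.reach(at(xy,hi),down(yaw))
    hit=r.servo_line(at(xy,z),speed=.15,stop_force=stop)
    if hit: p=telemetry.read_position(); r.servo_line(p+[0,0,.0015],speed=.05)
    zt=telemetry.read_position()[2]
    r.command_gripper(0,strength)
    print("picked: hit",hit,"z",zt.round(4),"opening",telemetry.read_opening(),"F",telemetry.read_finger_force())
    r.servo_line(at(xy,hi),speed=.25); print("held opening",telemetry.read_opening()); return zt
def place(xy,z,yaw,open_,hi,stop=8):
    r.reach(at(xy,hi),down(yaw))
    hit=r.servo_line(at(xy,z),speed=.12,stop_force=stop)
    print("placed: hit",hit,telemetry.read_position().round(4))
    r.command_gripper(open_); r.servo_line(at(xy,hi),speed=.25)
    print("t",telemetry.read_time())
E
python3 - <<'E'
from h import *
r.reach(np.array([.55,.05,.25]),down(np.pi))
pick((.674,.104),.012,np.pi,.085,.13)
place(local(BOX,-.040,0),.0165,BOX[1]+np.pi,.065,.19)
c=eyes.camera("wrist"); cv2.imwrite("pics/blue.png",cv2.resize(c["image"],(480,360)))
E
```

```text
picked: hit False z 0.0133 opening 0.04089898407947939 F 40.0721947895363
held opening 0.04130015381046429
placed: hit True [0.4072 0.3435 0.0186]
t 12.8333
```

View pics/blue.png

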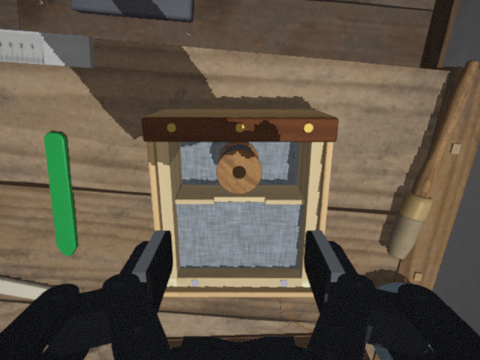

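The picture shows the blue spool upright in the well at (238,170), clear of all walls. Next: red spool and the folders.

Run:
```python
from h import *
pick((.595,.090),.001,1.413,.050,.12,stop=10)
place(local(BOX,.036,0),.043,BOX[1]+np.pi/2,.036,.19)
pick((.6865,-.004),.012,np.pi,.085,.13)
place(local(TRAY,-.047,0),.0155,TRAY[1]+np.pi,.060,.16)
c=eyes.camera("top"); cv2.imwrite("pics/top1.png",c["image"]); np.savez("top1.npz",**c)
```

```text
picked: hit False z 0.0018 opening 0.0193408779271201 F 39.02338296175003
held opening 0.01898582264920636
placed: hit True [0.4825 0.3495 0.0451]
t 19.65
picked: hit False z 0.013 opening 0.0411560760653298 F 40.619232378085144
held opening 0.04040942333750485
placed: hit True [ 0.4279 -0.3392  0.0175]
t 27.5917
```

View pics/top1.png

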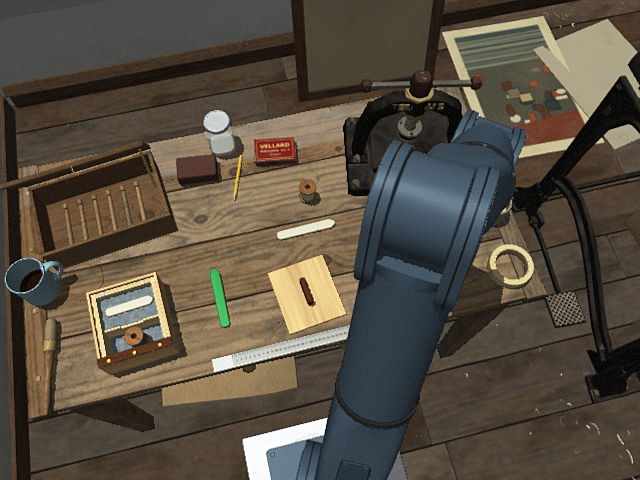

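Top view: the short folder lies on the shelf (128,306), aligned with the box; the white spool is undisturbed (308,190). The arm hides the tray. Long folder next, then a wrist check of the tray.

Run:
```python
from h import *
pick((.592,-.086),.001,1.60,.050,.12,stop=10)
place(local(TRAY,.036,0),.0045,TRAY[1]+np.pi/2,.036,.16)
r.reach(at(local(TRAY,0,.05),.28),down(TRAY[1]+np.pi)); r.pause(.1)
a=eyes.camera("wrist")["image"]
r.reach(np.array([.43,-.02,.25]),down(.116+np.pi)); 
c=eyes.camera("top")
b=c["image"][170:410,60:380]; print(telemetry.read_time())
cv2.imwrite("pics/chk.png",np.hstack([cv2.resize(a,(400,300)),cv2.resize(c["image"],(400,300))]))
```

```text
picked: hit False z 0.0018 opening 0.0213898122692026 F 39.078287556767464
held opening 0.02126273549989133
placed: hit True [ 0.5105 -0.3459  0.007 ]
t 34.6167
37.0083
```

View pics/chk.png

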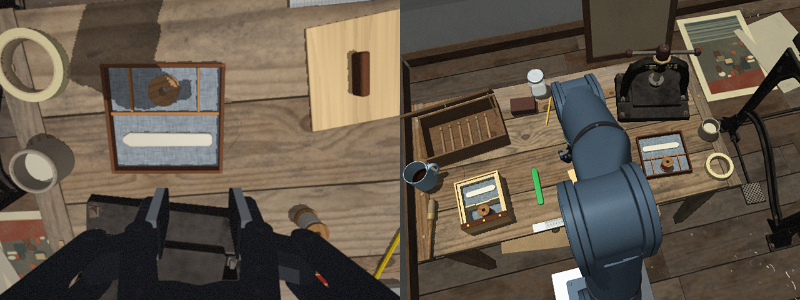

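Wrist view: the red spool stands in the middle bay (163,90), the long folder lies flat in the long compartment (168,140), and top confirms. Now the lid.

```bash
cat >> h.py <<'E'
H=.0105
def lidtcp(xe,ze,th,y=0.,h=H):
    """TCP pose holding the lid: lip-side bottom edge at (xe,ze) in the box, tilted th"""
    c,s=np.cos(th),np.sin(th); x=xe+.079*c-h*s; z=ze+.079*s+h*c
    Ry=np.array([[c,0,-s],[0,1,0],[s,0,c]]); a=BOX[1]
    Rz=np.array([[np.cos(a),-np.sin(a),0],[np.sin(a),np.cos(a),0],[0,0,1]])
    return at(local(BOX,x,y),z),Rz@Ry@down(np.pi)
E
python3 - <<'E'
from h import *
th=np.deg2rad(10)
for a in ((-.06,.12,th),(-.079,.064,th),(-.079,.062,0)): print(r.inverse_kinematics(*lidtcp(*a)))
zt=pick((.4324,-.0498),.0095,.116+np.pi,.05,.20,strength=100)
print(telemetry.read_position())
r.reach(*lidtcp(-.060,.13,th)); r.pause(.2)
p,R=lidtcp(-.060,.13,th); print("err",telemetry.read_position()-p, "t",telemetry.read_time(), telemetry.read_contact_force())
c=eyes.camera("scene"); d=eyes.camera("top")
cv2.imwrite("pics/lid1.png",np.hstack([cv2.resize(c["image"][90:330,60:380],(400,300)),cv2.resize(d["image"][170:410,20:340],(400,300))]))
E
```

```text
[-0.77084351  0.46714133 -0.03832958  1.94214427  0.23129988  0.6136402
  0.6663768 ]
[-0.83244843  0.53346215  0.01550201  2.03607396  0.2508575   0.45494901
  0.61303598]
[-0.68699353  0.60443745 -0.0853498   1.9043676   0.08164152  0.63608531
  0.82879387]
picked: hit False z 0.0101 opening 0.01234422660656112 F 98.12796950340271
held opening 0.01238563784311412
[ 0.43163464 -0.04971882  0.19913358]
err [ 0.00069295 -0.00112403  0.00022373] t 42.0833 [ 0.13730226 -0.22456998 -2.09591979]
```

View pics/lid1.png

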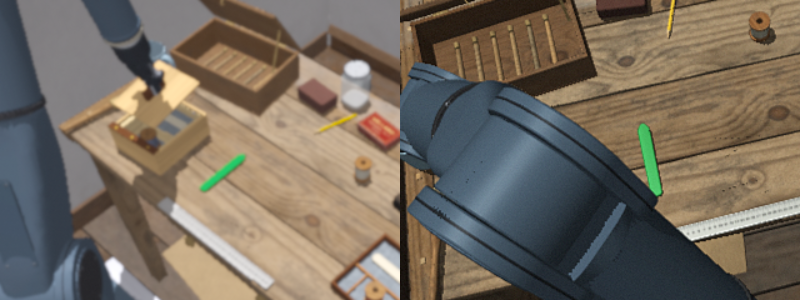

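The left picture shows the lid held slanting over the box at (155,90), its lip-side end down. The top view is blocked by the arm. Now tuck and swing.

Run:
```python
from h import *
th=np.deg2rad(10)
def go(xe,ze,t,speed,stop=None):
    p,R=lidtcp(xe,ze,t); h=r.servo_line(p,R,speed=speed,stop_force=stop); q=telemetry.read_position()
    e=q-p; a=BOX[1]; print("hit",h,"err box xyz mm",(1e3*np.array([e[0]*np.cos(a)+e[1]*np.sin(a),-e[0]*np.sin(a)+e[1]*np.cos(a),e[2]])).round(1),"F",telemetry.read_contact_force().round(1)); return h,e[2]
go(-.060,.075,th,.12)
h,e=go(-.060,.058,th,.03,4)
ze=.058+e if h else .058; print("edge height at touch",ze)
go(-.060,ze+.002,th,.05)
h,_=go(-.079,ze+.002,th,.03,6)
print(telemetry.read_time())
c=eyes.camera("scene"); cv2.imwrite("pics/lid2.png",cv2.resize(c["image"][130:270,110:300],(760,560),interpolation=cv2.INTER_CUBIC))
```

```text
hit False err box xyz mm [0.3 0.1 0.3] F [-0.1  0.6 -1.2]
hit True err box xyz mm [0.5 0.1 2.7] F [-0.6 -0.1  7.9]
edge height at touch 0.060681633783520116
hit False err box xyz mm [-0.2 -0.1 -0.2] F [ 0.9 -0.1 -1.8]
hit False err box xyz mm [0.2 0.1 0.1] F [-0.   0.1 -1.4]
44.3167
```

View pics/lid2.png

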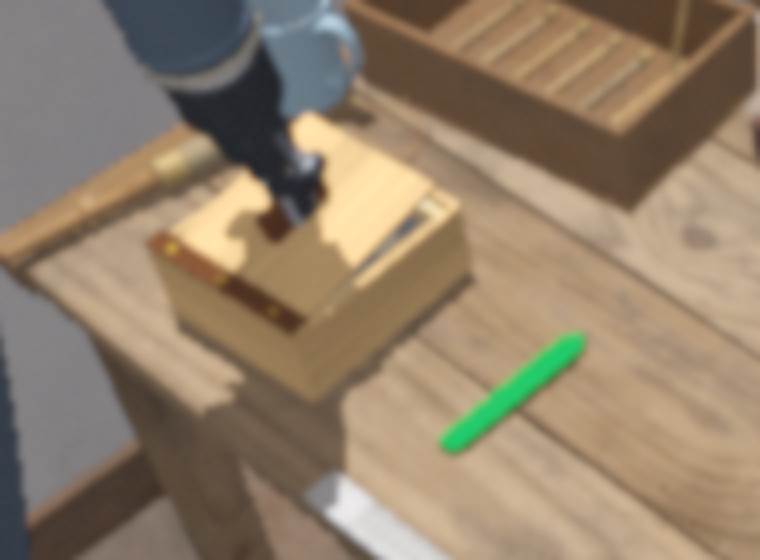

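The lid's near end is under the lip (230,285) and its far end is raised at (310,115) inside the rim. Swing it down, release, withdraw, look.

Run:
```python
from h import *
for xe,ze,d,s in ((-.079,.0620,6,None),(-.079,.0618,2.5,12),(-.079,.0612,0,10)):
    p,R=lidtcp(xe,ze,np.deg2rad(d)); h=r.servo_line(p,R,speed=.04,stop_force=s)
    print(h,(1e3*(telemetry.read_position()-p)).round(1),telemetry.read_contact_force().round(1),"tilt",np.rad2deg(np.arccos(-telemetry.read_orientation()[2,2])).round(2))
r.command_gripper(.04); q=telemetry.read_position(); r.servo_line(q+[0,0,.1],speed=.2)
r.reach(at(local(BOX,0,0),.32),down(BOX[1]+np.pi)); r.pause(.2)
c=eyes.camera("wrist"); np.savez("wfin.npz",**c); cv2.imwrite("pics/fin.png",c["image"]); print(telemetry.read_time())
```

```text
False [ 1.  -0.4 -0.1] [ 0.5 -0.7 -0.9] tilt 6.07
False [ 0.6 -0.3 -0. ] [ 0.7  0.2 -1.6] tilt 2.63
False [-1.1  0.7  0.6] [-4.2  0.3  4.3] tilt 0.05
47.125
```

View pics/fin.png

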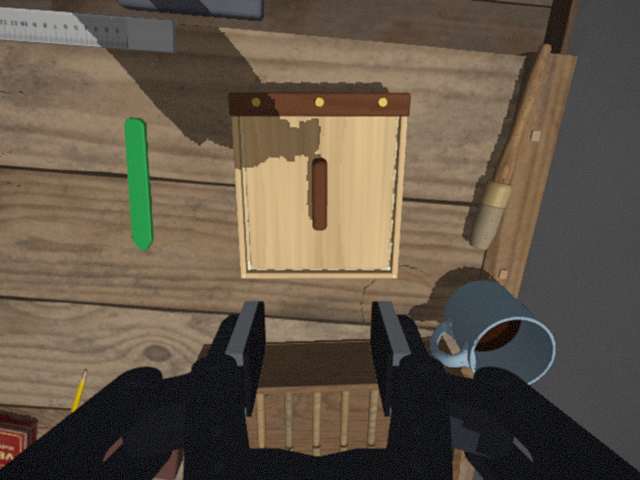

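The lid lies inside the rim, under the lip (320,104), with the batten at (320,195). Numerical check of its tilt and position:

Run:
```python
from h import *
c=dict(np.load("wfin.npz")); P=cloud(c); Z=P[...,2]
sel=np.zeros(Z.shape,bool); sel[130:262,255:388]=True; b=sel&(Z>.08); s=sel&(Z>.055)&(Z<.076)
p=P[s]; A=np.c_[p[:,:2]-BOX[0],np.ones(len(p))]; k=np.linalg.lstsq(A,p[:,2],rcond=None)[0]; print("plane slopes deg",np.rad2deg(k[:2]).round(2),"top z",k[2])
q=max(cv2.findContours(b.astype(np.uint8),0,1)[0],key=len)[:,0]; o,sz,a=rect(ray(c,q,.096)); print("batten",o,sz,a)
d=o-BOX[0]; t=BOX[1]; print("local mm",1e3*(d[0]*np.cos(t)+d[1]*np.sin(t)),1e3*(-d[0]*np.sin(t)+d[1]*np.cos(t)))
m=Z>.0765; m[130:]=0; q=max(cv2.findContours(m.astype(np.uint8),0,1)[0],key=len)[:,0]; print("lip",rect(ray(c,q,.079)))
```

```text
plane slopes deg [-0.01 -0.02] top z 0.06748283914403667
batten [0.44454532 0.3475708 ] (63.9, 13.2) 0.07689514791905272
local mm -2.9311741227400288 0.4093083480526794
lip (array([0.36812296, 0.34081314]), (157.9, 19.0), np.float64(-1.4899145598820498))
```

```bash
python3 -c "
from bench import order; print(order.finish_job())"
```

```text
the job is handed in; nothing more can be done
None
```

Both kits are made up, the lid lies flat under the lip (tilt under 0.1°, about 3 mm off centre), and I handed the job in at about 47 s; no verdict came back.

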